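# Screw down the raised levelling foot of a griddle

### The arm

A 7-joint arm with a two-finger parallel gripper is mounted at the origin on the work surface. World frame = base frame: x ahead of the robot, y to its left, z up, the work surface at z = 0. Lengths are in mm, angles in rad, forces in N, time in s.
With the tool pointing down it reaches from about 350 to 900 mm from the base axis. Payload 8.1 kg.
Tool frame: the origin (TCP) lies at the centre of the arm's flange, where the gripper is bolted on; the fingertips stand 173 mm ahead of it and the grasp point (between the pads) lies 155 mm ahead of it; x points along the fingers, z is the direction in which the jaws open and shut, and the axes are right-handed (so a half turn about x gives the same grasp; the last joint's range is limited). The gripper opens to 85 mm and grips with 20 to 120 N. Pads are 22 mm wide; open, the fingers measure 114 mm over their backs; the gripper's body (76 mm by 85 mm) begins 54 mm behind the grasp point. The pads swing forward as they close: fully open they stand 13 mm farther back than shut.
Start: joints at [1.195, 0.434, 0.025, 1.573, -0.012, 1.134, -0.075], TCP at [168.368, -601.901, 404.723] pointing down, gripper open.
Joint ranges: [-2.62, 2.62], [-0.44, 2.09], [-1.27, 1.32], [0.08, 2.57], [-1.32, 4.46], [0.12, 2], [-2.74, 2.74]. Speed limits (rad/s): [2.22, 2.22, 3.01, 3.01, 3.14, 3.14, 3.14].

### API

Orientations are given as [roll, pitch, yaw] about the fixed x, y, z axes, in that order (R = Rz(yaw) Ry(pitch) Rx(roll)).
In Python, from plant import manip gives the robot as it stands.
- The arm moves only by the tool send_rows, never from a script. Its argument "plan" is a list that holds one entry, the list of rows, each a list of 5 numbers: the shift along the tool's x, y, z in cm, then the turn about the tool's x in rad, then the finger opening in cm, from 0 to 8.54. A call has 1 to 12 rows; each row is the pose to reach, as a shift and turn from the pose measured when the call began, along the tool's axes at that moment; what a row does not reach only later rows make up. A row lasts 1/10 s, in which the tool goes at most 50 mm and 8.59 degrees, less where a joint would pass 70% of its speed; a pose out of reach is approached as far as the arm can. A call with a gripper value outside its range is refused whole. The fingers move at their own pace and stop on an object; "grip_force" is the grip in N (left out, the last holds). Time passes only in rows, so rows that repeat a pose let the fingers close. It gives the time, the measured TCP pose, the force and the opening at its end, in the units of the state.
- manip.get_obs(): the state, without advancing time (a new reading comes with each control period).
- manip.grab_frame(name): name is "scene" or "top" or "wrist"; returns the picture (420x560x3 uint8, blue, green, red); there is no depth.
- manip.camera_params(name): a dict with "camera_matrix" (3x3 intrinsics, pixels), "T" (4x4, takes a point from camera to world coordinates). Camera axes: x right, y down, z forward; pixel columns grow to the right and rows downward; lengths in mm; the calibration is good to about 2 mm. A picture is of the moment at which its call begins: read the wrist's pose just before it. camera_params takes no time and is no camera call; for the wrist camera it gives the pose at the moment of the call.
- manip.job_done(): hands the job in, once; it reports no verdict.
Trained networks look in the newest picture that a camera, given by its name, has taken for a name from the list of things; names that differ only in an ending like _2 or _b are one class to them, and where a whole thing is asked for, a point or a joint stands for the part that bears it (a point fixed in the world has none). Each returns a list of dicts, best first, with "p" (0 to 1); they miss things now and then, are a little off and sometimes report something else, mostly with a low value. They report only what shows in the picture. A call takes as long as a camera call.
- manip.find_in(name, camera): "xyz" ([x, y, z] in mm, in world coordinates, good to about 4 mm: the middle of the surface that is visible of it).
- manip.outline_of(name, camera): "mask" (420x560 bool, what is visible of it).
- manip.landmark_of(name, camera): "xyz" ([x, y, z] in mm, in world coordinates, good to about 4 mm: a listed point, or the origin of a listed thing).
The state is a dict: "clock": time; "q": joint angles; "joint_vel": joint speeds; "effort": joint torques, N m; "tcp_pos": TCP position; "ee_rot": TCP orientation; "force": force on the tool from outside, world axes, zero at the start; "ft_torque": the same for the moment, N m; "finger_gap": finger opening in mm.
Only numpy, scipy, OpenCV 4.12 (cv2) and the standard library are available. Lean on these libraries where they do the work, as an engineer would, in place of code of your own. Each camera call takes 0.05 s, during which the arm holds its last target.

### The job

One of the two screw feet at the front of the black griddle hangs clear of the counter. Turn its red handle clockwise (seen from above) until the rubber foot just rests on the counter and the handle is parallel to the griddle's front edge, without cranking it further, then let go. Leave the other foot as it is and do not knock over the sauce bottle.

Things in the scene. Friction and masses are not known exactly. Their poses are not given: they have to be found in the camera images.
- raised_foot (a joint): Turn angle (rad) of the foot that hangs clear; starts at -1.4 to -0.7. Clockwise from above is positive and sinks foot and handle 8 mm per rad. The soft rubber meets the counter at -0.2; at 0 (wanted) it rests lightly and the handle bar is parallel to the griddle's front edge; past 0.25 is too tight. No hard stop there. Stiff (0.1 N m), stays where left.
- raised_foot_grip (a point): Centre of the raised foot's red handle bar, on the screw axis; grip here. Bar 62 mm long (its y), 14 mm thick (its x, grip across), 28 mm tall; z up. 119 mm above the counter at joint 0, higher when raised. Below it a steel boss, top at 78 mm. Griddle edge (102 mm high) 90 mm away. Left or right of two alike feet 300 mm apart; the raised one's bar is skewed and higher.
- set_foot (a joint): Turn angle (rad) of the other, alike screw foot, already resting on the counter: reads about 0, its handle parallel to the griddle's front edge. Leave it alone.
- sauce_bottle: Amber bottle with paper label and red cap, 60 mm wide, 190 mm tall, standing loose on the counter beside the griddle's front; origin at the centre of its underside, z up. A bystander.

How it is judged:
By the outcome, as a careful person would: the job done as asked, in the order asked, and still so for the second after the job is handed in, with the robot touching nothing.
It also fails if it takes over 35 s, if anything falls off the work surface, if the arm or the gripper's body presses on something with over 40 N, if the wrist force passes 120 N, or if a joint passes its speed limit or range.

## Working session

There is one attempt and no reset: what is moved stays moved. The work goes in short steps, Python scripts to look and compute and a tool call to move; the robot and the scene stay as the last step left them, time stands still between calls to the robot, and variables do not carry over. Pictures are saved under pics/ and viewed, and the job is handed in when it is done.

Besides the shell and the picture viewer there is one more tool, called after "Call:" by a JSON object that holds its "api" and its "payload". send_rows: Moves the arm, as the interface text tells. Its arguments: {"type":"object","properties":{"plan":{"type":"array"},"grip_force":{"type":"number"}},"required":["plan"]}

```bash
mkdir -p pics; python3 - <<'E'
from plant import manip
import cv2
o=manip.get_obs();print(o)
for c in ["scene","top","wrist"]:
    cv2.imwrite(f"pics/{c}0.png",manip.grab_frame(c))
for c in ["scene","top"]:
    for n in ["raised_foot_grip","sauce_bottle"]:
        print(c,n,manip.landmark_of(n,c))
print(manip.camera_params("wrist"))
print(manip.get_obs()["clock"])
E
```

```text
{'clock': 0.0, 'q': array([ 1.1954216 ,  0.43524628,  0.02495752,  1.57411842, -0.0116102 ,
        1.13398636, -0.07510594]), 'joint_vel': array([ 1.44931647e-04, -6.83729775e-04, -1.07565475e-03, -3.74655654e-04,
        1.04626596e-03,  8.16346011e-04, -5.63370426e-05]), 'effort': array([-7.25806894e-04, -6.70469642e+01,  1.02487240e+00, -3.16205764e+01,
        1.55259931e-02,  1.23717485e-02, -3.71683910e-06]), 'tcp_pos': array([ 168.29252779, -601.67081477,  403.90283922]), 'ee_rot': array([-3.06032122,  1.56918292,  1.92477621]), 'force': array([-0.09265564,  1.1251044 ,  0.21171205]), 'ft_torque': array([-0.00468844,  0.00219292,  0.00969902]), 'finger_gap': 84.95322761866524}
scene raised_foot_grip [{'xyz': [481.8, 130.8, 123.9], 'p': 0.55}]
scene sauce_bottle [{'xyz': [627.3, -348.2, -1.0], 'p': 0.67}]
top raised_foot_grip [{'xyz': [480.4, 128.7, 125.6], 'p': 0.76}]
top sauce_bottle [{'xyz': [620.3, -342.7, -0.7], 'p': 0.89}]
{'camera_matrix': array([[336.50963375,   0.        , 277.42438051],
       [  0.        , 336.50963375, 206.56672279],
       [  0.        ,   0.        ,   1.        ]]), 'T': array([[ 2.68866786e-01, -9.14671017e-01, -3.01807193e-01,
         2.44528803e+02],
       [-9.63177372e-01, -2.55318686e-01, -8.42716913e-02,
        -5.81566579e+02],
       [ 2.38575645e-05,  3.13351718e-01, -9.49637141e-01,
         3.72925242e+02],
       [ 0.00000000e+00,  0.00000000e+00,  0.00000000e+00,
         1.00000000e+00]])}
0.35
```

View pics/scene0.png

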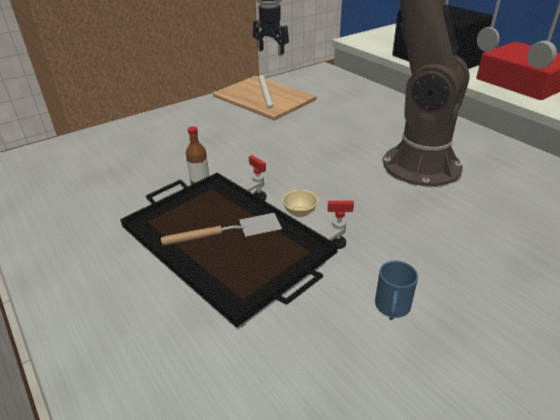

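View pics/top0.png

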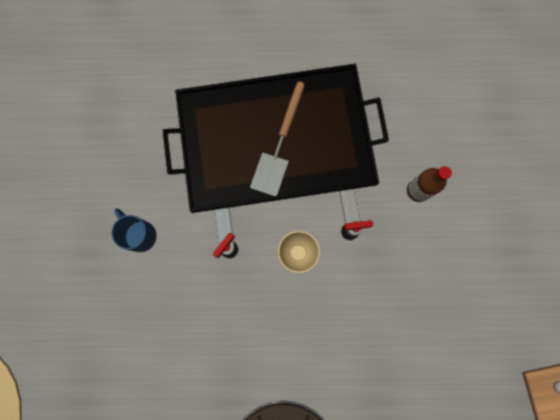

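View pics/wrist0.png

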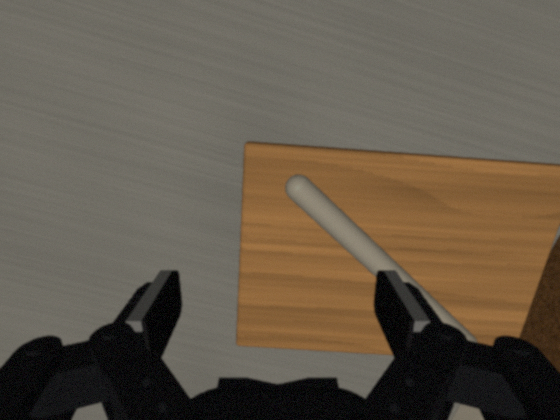

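```bash
cat > h.py <<'E'
from plant import manip
import cv2, numpy as np
def ray(cam,uv,z,P=None):
    P=P or manip.camera_params(cam);K=P["camera_matrix"];T=P["T"]
    d=T[:3,:3]@np.linalg.inv(K)@np.array([uv[0],uv[1],1.]);o=T[:3,3]
    return o+d*(z-o[2])/d[2]
def proj(cam,X):
    P=manip.camera_params(cam);T=np.linalg.inv(P["T"]);c=T[:3,:3]@X+T[:3,3];u=P["camera_matrix"]@c
    return u[:2]/u[2]
def redbars(im):
    h=cv2.cvtColor(im,cv2.COLOR_BGR2HSV)
    m=(((h[...,0]<6)|(h[...,0]>174))&(h[...,1]>180)&(h[...,2]>60)).astype(np.uint8)
    n,l,s,c=cv2.connectedComponentsWithStats(m)
    return [(l==i,s[i],c[i]) for i in range(1,n) if s[i,4]>40]
E
python3 - <<'E'
from h import *
im=cv2.imread("pics/top0.png")
print(manip.camera_params("top")["T"][:3,3])
e=[ray("top",p,102)[:2] for p in [(192,211),(378,184)]]
d=e[0]-e[1];print("edge",e,np.arctan2(d[1],d[0]))
for m,s,c in redbars(im):
    ys,xs=np.nonzero(m);
    for z in(133,139,144):
        W=np.array([ray("top",(x,y),z)[:2] for x,y in zip(xs,ys)])
        mu=W.mean(0);w,v=np.linalg.eigh(np.cov((W-mu).T));a=v[:,1]
        print(s[4],c,z,mu,np.arctan2(a[1],a[0])%np.pi,np.sqrt(w*12))
z=cv2.resize(im[160:290,180:400],None,fx=3.5,fy=3.5,interpolation=cv2.INTER_CUBIC);cv2.imwrite("pics/topz.png",z)
im=cv2.imread("pics/scene0.png");z=cv2.resize(im[140:260,230:380],None,fx=5,fy=5,interpolation=cv2.INTER_CUBIC);cv2.imwrite("pics/scz.png",z)
E
```

```text
[ 395.04019226   13.28412653 1116.59500748]
edge [array([560.88581701, 204.41209781]), array([ 620.60493063, -220.86342789])] 1.710308608071885
130 [443.52307692 172.72307692] 133 [ 638.29793428 -360.28112276] 2.0409830431699483 [22.7029851  28.09723892]
130 [443.52307692 172.72307692] 139 [ 636.81404463 -358.00234799] 2.0409830431699496 [22.56449527 27.92584375]
130 [443.52307692 172.72307692] 144 [ 635.57746992 -356.103369  ] 2.040983043169951 [22.44908707 27.78301444]
160 [357.2625  225.20625] 133 [ 521.86222383 -164.37282801] 1.7198794134820787 [13.83988173 57.40623434]
160 [357.2625  225.20625] 139 [ 521.08860035 -163.28910786] 1.7198794134820787 [13.75545746 57.0560522 ]
160 [357.2625  225.20625] 144 [ 520.44391412 -162.38600774] 1.7198794134820787 [13.6851039  56.76423375]
161 [223.60248447 245.10559006] 133 [480.10055144 127.72931243] 2.477030185554168 [14.96372818 53.63688289]
161 [223.60248447 245.10559006] 139 [479.58167715 127.0311886 ] 2.477030185554168 [14.87244837 53.30969406]
161 [223.60248447 245.10559006] 144 [479.14928192 126.44941874] 2.4770301855541677 [14.79638186 53.03703671]
```

View pics/topz.png

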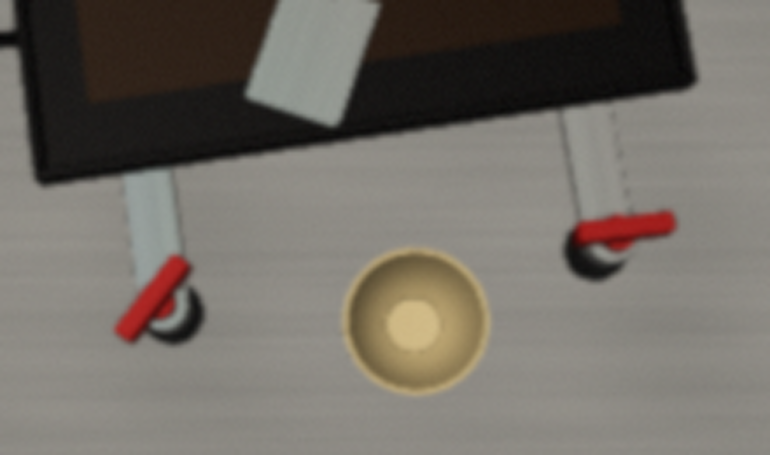

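View pics/scz.png

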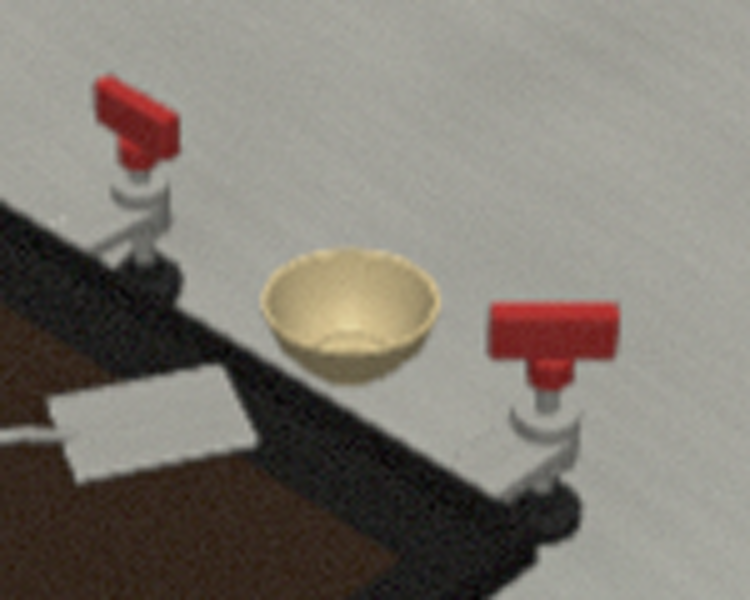

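```bash
cat >> h.py <<'E'
from scipy.spatial.transform import Rotation as Ro
def tool(o=None):
    o=o or manip.get_obs();return o["tcp_pos"],Ro.from_euler("xyz",o["ee_rot"]).as_matrix()
def goto(grasp_xyz,jaw):
    "shift (cm) in tool axes so the grasp point is at xyz with vertical tool; turn about tool x for jaw yaw"
    p,R=tool();t=np.array(grasp_xyz)+[0,0,155]
    y=np.arctan2(R[1,2],R[0,2]);turn=-(jaw-y);turn=(turn+np.pi/2)%np.pi-np.pi/2
    print("R",R.round(3).tolist(),"jawyaw",y);print("shift",(R.T@(t-p)/10).round(3),"turn",turn, "or",turn-np.sign(turn)*np.pi)
E
python3 -c "
from h import *
goto([480,128,230],.906)"
```

```text
R [[-0.0, 0.963, 0.269], [0.0, 0.269, -0.963], [-1.0, -0.0, -0.0]] jawyaw -1.2981274255050161
shift [  1.975  49.668 -61.896] turn 0.9374652280847768 or -2.2041274255050163
```

Call:
{"api": "send_rows", "payload": {"plan": [[[2.0,49.7,-61.9,-2.2,5],[2.0,49.7,-61.9,-2.2,5],[2.0,49.7,-61.9,-2.2,5],[2.0,49.7,-61.9,-2.2,5],[2.0,49.7,-61.9,-2.2,5],[2.0,49.7,-61.9,-2.2,5],[2.0,49.7,-61.9,-2.2,5],[2.0,49.7,-61.9,-2.2,5],[2.0,49.7,-61.9,-2.2,5],[2.0,49.7,-61.9,-2.2,5],[2.0,49.7,-61.9,-2.2,5],[2.0,49.7,-61.9,-2.2,5]]]}}

```text
clock: 1.55
tcp_pos: [404.3, -48.4, 390.0]
ee_rot: [-0.82, 1.57, -0.312]
force: [2.1, -1.5, 0.1]
finger_gap: 50.1
```

```bash
python3 -c "
from h import *
goto([480,128,230],.906);print(manip.get_obs())"
```

```text
R [[0.001, -0.486, 0.874], [-0.0, 0.874, 0.486], [-1.0, -0.001, 0.001]] jawyaw 0.5075462245044924
shift [ 0.501 11.739 15.188] turn -0.39845377549550776 or 2.7431388780942854
{'clock': 1.55, 'q': array([ 0.58478372,  0.15427763, -0.65741579,  2.04454363,  0.11412535,
        0.97646053,  0.3766949 ]), 'joint_vel': array([-0.7650564 ,  0.31644162, -0.57212291, -0.24419497,  0.29857659,
        0.04017196,  0.01236842]), 'effort': array([  5.33048049, -40.90197802,  -2.07035691, -26.15471184,
        -1.01113245,   0.28188452,   0.04479969]), 'tcp_pos': array([404.31231524, -48.41162167, 389.99235471]), 'ee_rot': array([-0.8199837 ,  1.569579  , -0.31243785]), 'force': array([ 2.12197958, -1.47105818,  0.13049537]), 'ft_torque': array([-0.06469906, -0.0587891 ,  0.05505427]), 'finger_gap': 50.06396672682954}
```

Call:
{"api": "send_rows", "payload": {"plan": [[[0.5,11.7,15.2,-0.4,5],[0.5,11.7,15.2,-0.4,5],[0.5,11.7,15.2,-0.4,5],[0.5,11.7,15.2,-0.4,5],[0.5,11.7,15.2,-0.4,5],[0.5,11.7,15.2,-0.4,5],[0.5,11.7,15.2,-0.4,5],[0.5,11.7,15.2,-0.4,5]]]}}

```text
clock: 2.35
tcp_pos: [480.2, 126.3, 385.0]
ee_rot: [-1.772, 1.569, -0.867]
force: [-0.5, 0.0, 0.6]
finger_gap: 50.2
```

```bash
python3 -c "
from h import *
goto([480,128,230],.906);o=manip.get_obs();print(o['q'],o['clock'])
P=manip.camera_params('wrist');im=manip.grab_frame('wrist');cv2.imwrite('pics/w1.png',im)
print(manip.landmark_of('raised_foot_grip','wrist'))
for m,s,c in redbars(im):
    ys,xs=np.nonzero(m);print(s,c)
    for z in(125,139):
        W=np.array([ray('wrist',(x,y),z,P)[:2] for x,y in zip(xs,ys)])
        mu=W.mean(0);w,v=np.linalg.eigh(np.cov((W-mu).T));a=v[:,1]
        print(z,mu,np.arctan2(a[1],a[0])%np.pi,np.sqrt(w*12))
"
```

```text
R [[0.001, -0.787, 0.617], [-0.001, 0.617, 0.787], [-1.0, -0.002, -0.0]] jawyaw 0.9053024635538651
shift [0.003 0.114 0.12 ] turn -0.0006975364461347944 or 3.1408951171436583
[ 0.24251607  0.34876613 -0.77434236  1.85981502  0.28203408  1.04475392
  0.26008669] 2.35
[{'xyz': [480.0, 130.7, 122.2], 'p': 0.72}]
[ 267  166   29   91 1812] [281.15673289 210.20198675]
125 [479.32170971 127.77850383] 2.4875165872319 [15.17211157 65.11475485]
139 [475.44057744 130.64401691] 2.4875165872319 [14.2415809  61.12115933]
```

View pics/w1.png

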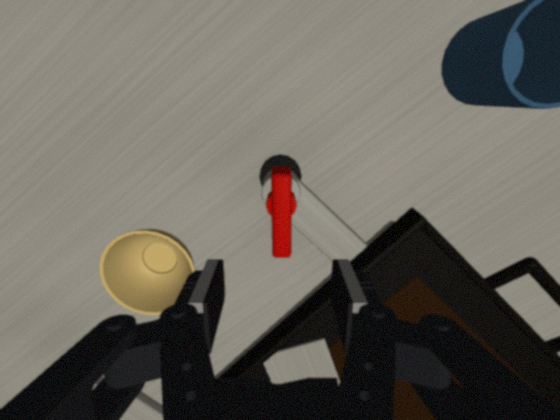

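```bash
python3 -c "
from h import *
P=manip.camera_params('wrist');im=cv2.imread('pics/w1.png')
b=np.array([-.787,.617]);j=np.array([.617,.787])
for n,uv,z in [('far top',(282,167),139),('near top',(282,257),139),('near bot',(282,257),111),('collar',(282,204),107),('boss',(281,187),78),('rubber',(281,176),10)]:
    X=ray('wrist',uv,z,P);print(n,X,X[:2]@b,X[:2]@j)
print(P['T'][:3,3],P['T'][:3,2])
o=tool()[0];print(o[:2]@b,o[:2]@j)
cv2.imwrite('pics/w1z.png',cv2.resize(im[130:280,210:360],None,fx=4,fy=4,interpolation=cv2.INTER_CUBIC))
"
```

```text
far top [452.35029511 149.70482131 139.        ] -263.63180750604494 396.91782645478486
near top [503.1767066  110.13281135 139.        ] -328.0481234907524 397.134550499102
near bot [514.54862611 101.70141966 111.        ] -342.1999928226653 397.51551958394583
collar [480.52781307 128.24941683 107.        ] -299.04549869962665 397.4179517102267
boss [475.67123424 131.39643189  78.        ] -293.2816628725436 396.8981434248543
rubber [481.02834674 128.00090654  10.        ] -299.5927495534101 397.53120338786994
[416.10195179 174.69195307 353.39591889] [ 0.24619258 -0.19458488 -0.9494872 ]
-299.845889028312 395.88614156923
```

View pics/w1z.png

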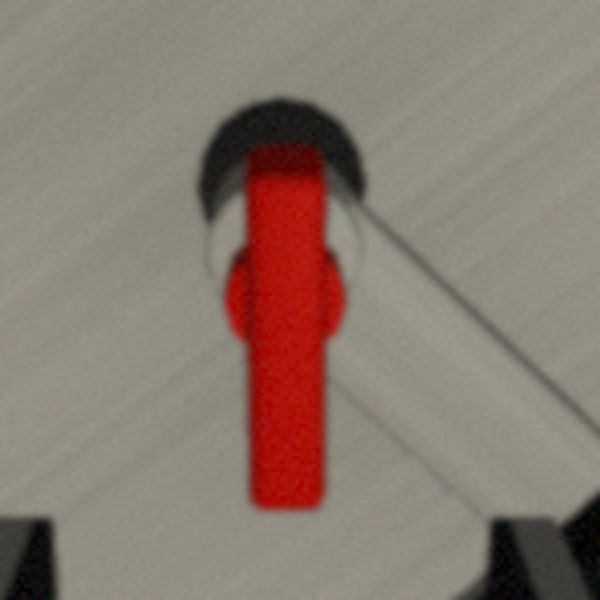

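Call:
{"api": "send_rows", "payload": {"plan": [[[4,0.11,0.12,0,5],[7.5,0.11,0.12,0,5],[9.5,0.11,0.12,0,5],[10.5,0.11,0.12,0,5],[10.5,0.11,0.12,0,5],[10.5,0.11,0.12,0,5]]]}}

```text
clock: 3.05
tcp_pos: [480.6, 128.1, 281.1]
ee_rot: [-1.189, 1.568, -0.284]
force: [0.3, 0.6, -0.1]
finger_gap: 49.9
```

```bash
python3 -c "
from h import *
goto([479.9,128.3,125],.911);o=manip.get_obs();print(o['q'],o['force'],o['clock'])
im=manip.grab_frame('wrist');cv2.imwrite('pics/w2.png',im)
"
```

```text
R [[0.003, -0.786, 0.618], [-0.001, 0.618, 0.787], [-1.0, -0.003, 0.001]] jawyaw 0.9051251980681172
shift [ 0.106  0.07  -0.029] turn -0.005874801931882834 or 3.13571785165791
[ 0.162642    0.47692519 -0.70326172  1.98172294  0.41777879  0.82731887
  0.1309074 ] [ 0.27638014  0.64418878 -0.11949684] 3.05
```

View pics/w2.png

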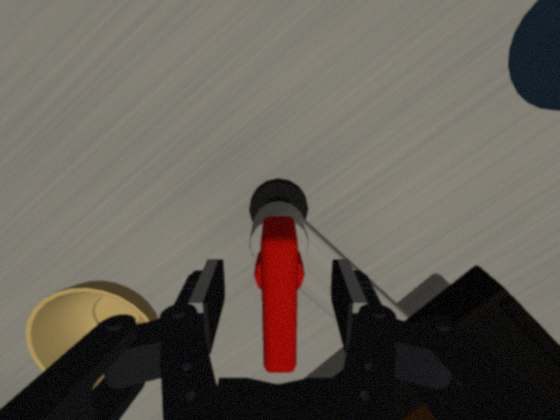

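Call:
{"api": "send_rows", "payload": {"plan": [[[0.1,0.07,-0.02,0,0.5],[0.1,0.07,-0.02,0,0.5],[0.1,0.07,-0.02,0,0.5],[0.1,0.07,-0.02,0,0.5],[0.1,0.07,-0.02,0,0.5],[0.1,0.07,-0.02,0,0.5],[0.1,0.07,-0.02,0,0.5]]], "grip_force": 40}}

```text
clock: 3.8
tcp_pos: [480.4, 128.8, 281.4]
ee_rot: [-0.957, 1.566, -0.052]
force: [-1.1, 0.3, 7.2]
finger_gap: 21.0
```

```bash
python3 -c "
from h import *
goto([479.9,128.3,118.9],1.715-np.pi/2);o=manip.get_obs();print(o['q'],o['force'],o['ft_torque'],o['clock'],o['finger_gap'])
im=manip.grab_frame('wrist');cv2.imwrite('pics/w3.png',im)
"
```

```text
R [[0.005, -0.786, 0.618], [-0.0, 0.618, 0.787], [-1.0, -0.004, 0.003]] jawyaw 0.9051414439364254
shift [ 0.746  0.016 -0.074] turn 0.7609377707313216 or -2.3806548828584715
[ 0.16135046  0.47569161 -0.70323044  1.98261248  0.41874125  0.82503504
  0.12873505] [-1.0687074   0.27229122  7.20590083] [-0.101645    0.15018603 -0.01317928] 3.8 21.001357356898946
```

View pics/w3.png

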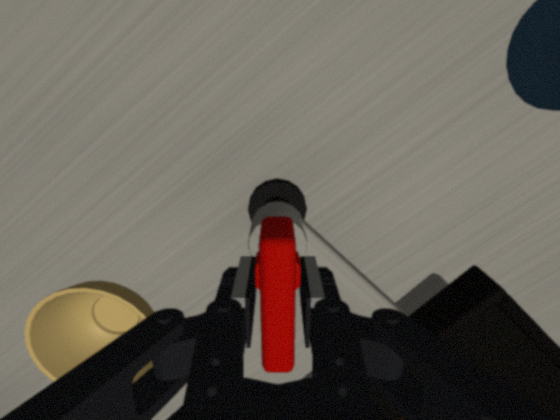

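Call:
{"api": "send_rows", "payload": {"plan": [[[0,0.05,-0.03,0,3.0],[0,0.05,-0.03,0,3.0],[-0.5,0.05,-0.03,0,3.0],[-0.8,0.05,-0.03,0,3.0],[-0.8,0.05,-0.03,0,0.5],[-0.8,0.05,-0.03,0,0.5],[-0.8,0.05,-0.03,0,0.5],[-0.8,0.05,-0.03,0,0.5],[-0.8,0.05,-0.03,0,0.5],[-0.8,0.05,-0.03,0,0.5]]], "grip_force": 40}}

```text
clock: 4.85
tcp_pos: [480.0, 129.0, 289.8]
ee_rot: [-0.943, 1.565, -0.038]
force: [-1.1, 0.6, 6.7]
finger_gap: 13.0
```

```bash
python3 -c "
from h import *
goto([479.9,128.3,118.9],1.715-np.pi/2);o=manip.get_obs();print(o['q'],o['force'],o['ft_torque'],o['clock'],o['finger_gap'])
im=manip.grab_frame('wrist');cv2.imwrite('pics/w4.png',im)
"
```

```text
R [[0.006, -0.786, 0.618], [-0.0, 0.618, 0.786], [-1.0, -0.005, 0.004]] jawyaw 0.905095913619965
shift [ 1.592 -0.026 -0.067] turn 0.7608922404148615 or -2.3807004131749316
[ 0.16845728  0.46367345 -0.71130431  1.97525884  0.40661457  0.84124658
  0.13894505] [-1.10584078  0.57830202  6.70965863] [-0.17886272  0.27627093 -0.03753404] 4.85 12.998702180077979
```

View pics/w4.png

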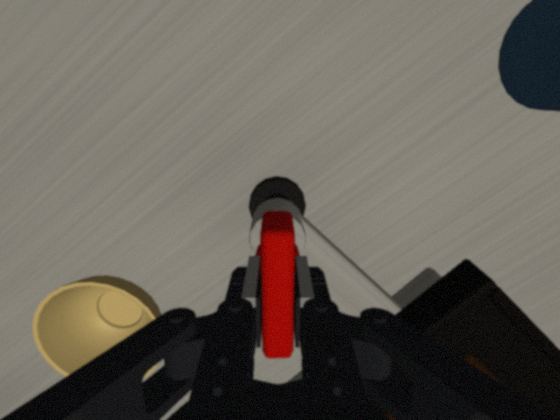

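Call:
{"api": "send_rows", "payload": {"plan": [[[0.06,0,0,0.08,0.5],[0.13,0,0,0.16,0.5],[0.19,0,0,0.24,0.5],[0.26,0,0,0.32,0.5],[0.32,0,0,0.4,0.5],[0.32,0,0,0.4,0.5]]]}}

```text
clock: 5.5
tcp_pos: [480.0, 129.0, 286.7]
ee_rot: [-0.579, 1.565, -0.075]
force: [0.7, 0.4, 2.4]
finger_gap: 13.2
```

```bash
python3 -c "
from h import *
goto([479.9,128.3,118.9],1.715-np.pi/2);o=manip.get_obs();print(o['q'],o['tcp_pos'],o['force'],o['ft_torque'],o['clock'],o['finger_gap'])
im=manip.grab_frame('wrist');cv2.imwrite('pics/w5.png',im)
"
```

```text
R [[0.006, -0.483, 0.876], [-0.0, 0.876, 0.483], [-1.0, -0.003, 0.005]] jawyaw 0.5038250134765604
shift [ 1.276 -0.054 -0.054] turn 0.359621340271457 or -2.781971313318336
[ 0.0933596   0.44239355 -0.60714527  1.98389392  0.34774433  0.81209427
 -0.20649233] [480.0326633  129.03508313 286.65708889] [0.7189305  0.4370779  2.41930763] [-0.09565196  0.17168562 -0.11282769] 5.5 13.224507259124094
```

View pics/w5.png

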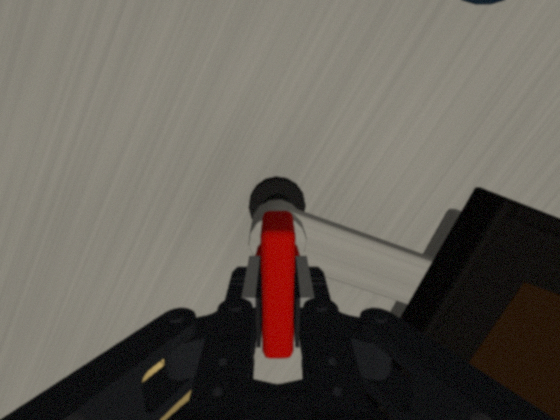

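Call:
{"api": "send_rows", "payload": {"plan": [[[0.06,0,0,0.08,0.5],[0.13,0,0,0.16,0.5],[0.19,0,0,0.24,0.5],[0.26,0,0,0.32,0.5],[0.29,0,0,0.36,0.5],[0.29,0,0,0.36,0.5],[0.29,0,0,0.36,0.5]]]}}

```text
clock: 6.25
tcp_pos: [480.1, 129.1, 283.9]
ee_rot: [-0.208, 1.565, -0.059]
force: [0.2, -0.7, 3.1]
finger_gap: 12.9
```

```bash
python3 -c "
from h import *
goto([479.9,128.3,118.9],1.715-np.pi/2);o=manip.get_obs();print(o['q'],o['tcp_pos'],o['force'],o['ft_torque'],o['clock'],o['finger_gap'])
im=manip.grab_frame('wrist');cv2.imwrite('pics/w6.png',im)
"
```

```text
R [[0.006, -0.149, 0.989], [-0.0, 0.989, 0.149], [-1.0, -0.001, 0.006]] jawyaw 0.14917440067254917
shift [ 0.996 -0.077 -0.038] turn 0.004970727467445535 or -3.1366219261223476
[ 0.02629938  0.42778186 -0.51667518  1.99158423  0.29717446  0.78945527
 -0.51292102] [480.10139675 129.11987042 283.86249623] [ 0.18924885 -0.74775817  3.05724034] [-0.19311615  0.15384542 -0.11899092] 6.25 12.855291227681105
```

View pics/w6.png

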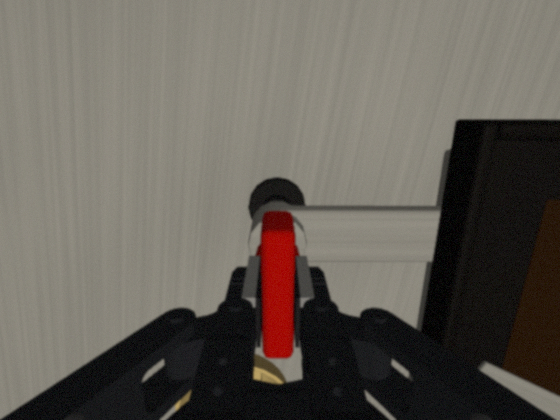

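Call:
{"api": "send_rows", "payload": {"plan": [[[0,0,0,0,4],[0,0,0,0,4],[0,0,0,0,4],[0,0,0,0,4],[-3,0,0,0,4],[-7,0,0,0,4],[-11,0,0,0,4],[-12,0,0,0,4],[-12,0,0,0,4],[-12,0,0,0,4],[-12,0,0,0,4]]]}}

```text
clock: 7.4
tcp_pos: [479.0, 128.8, 402.2]
ee_rot: [-0.467, 1.567, -0.318]
force: [0.7, 0.5, -0.3]
finger_gap: 40.2
```

```bash
python3 -c "
from h import *
o=manip.get_obs();print(o['tcp_pos'],o['force'],o['clock'],o['finger_gap'])
P=manip.camera_params('wrist');im=manip.grab_frame('wrist');cv2.imwrite('pics/w7.png',im)
cv2.imwrite('pics/s7.png',cv2.resize(manip.grab_frame('scene')[140:260,230:380],None,fx=5,fy=5,interpolation=cv2.INTER_CUBIC))
for m,s,c in redbars(im):
    print(s)
    ys,xs=np.nonzero(m);W=np.array([ray('wrist',(x,y),133,P)[:2] for x,y in zip(xs,ys)])
    mu=W.mean(0);w,v=np.linalg.eigh(np.cov((W-mu).T));a=v[:,1]
    print(mu,np.arctan2(a[1],a[0])%np.pi,np.sqrt(w*12))
"
```

```text
[478.96203712 128.77548023 402.23925251] [ 0.6966788   0.50666054 -0.27148604] 7.4 40.22512941279035
[ 266  162   27   83 1494]
[478.95305788 132.79556476] 1.726325372463526 [14.21491233 60.43061371]
```

View pics/w7.png

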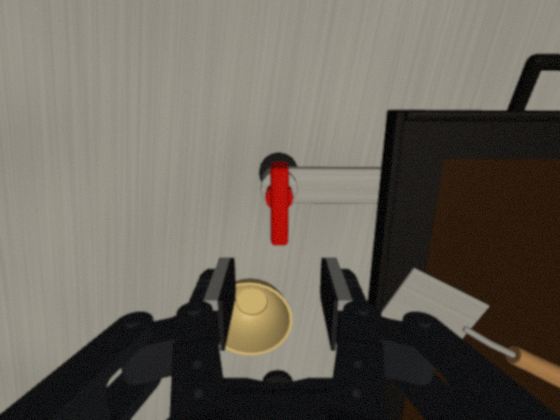

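View pics/s7.png

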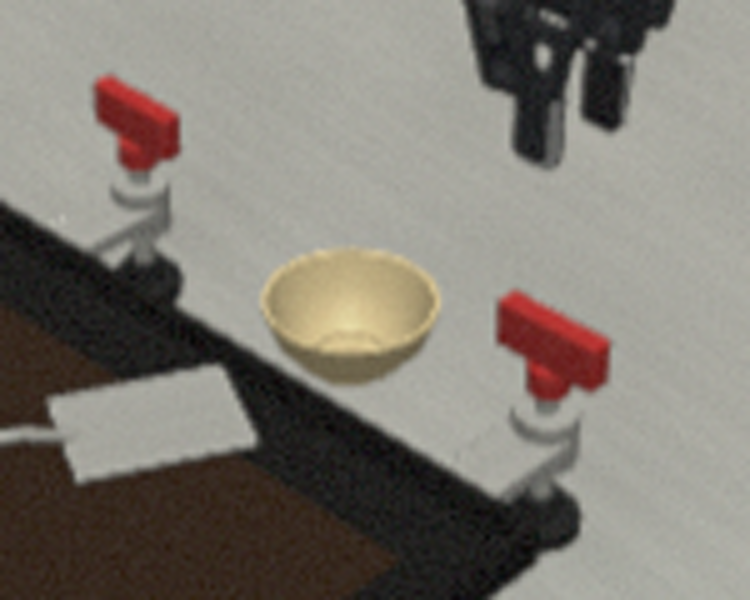

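```bash
python3 -c "
from h import *
P=manip.camera_params('wrist');im=cv2.imread('pics/w7.png')
g=cv2.cvtColor(im,cv2.COLOR_BGR2GRAY)
pts=[]
for y in list(range(118,160,2))+list(range(212,275,2)):
    r=g[y,340:420].astype(int);d=np.abs(np.nonzero(r<38)[0]);
    if len(d): pts.append((340+d[0],y))
print(pts[::4])
def ang(W):
    mu=W.mean(0);w,v=np.linalg.eigh(np.cov((W-mu).T));a=v[:,1];return np.arctan2(a[1],a[0])%np.pi,np.sqrt(w[0])
print(ang(np.array([ray('wrist',p,102,P)[:2] for p in pts])))
for m,s,c in redbars(im):
  L=[];
  for y in range(210,242):
    x=np.nonzero(m[y])[0];L.append(((x[0]+x[-1])/2,y))
  for y in range(172,182):
    x=np.nonzero(m[y])[0];L.append(((x[0]+x[-1])/2,y))
  print('bar',ang(np.array([ray('wrist',p,133,P)[:2] for p in L])))
im=manip.grab_frame('top');cv2.imwrite('pics/t8.png',im)
for m,s,c in redbars(im):
    ys,xs=np.nonzero(m);print(s,ang(np.array([ray('top',(x,y),133)[:2] for x,y in zip(xs,ys)])))
"
```

```text
[(np.int64(387), 118), (np.int64(386), 126), (np.int64(386), 134), (np.int64(385), 142), (np.int64(384), 150), (np.int64(383), 158), (np.int64(377), 218), (np.int64(376), 226), (np.int64(375), 234), (np.int64(375), 242), (np.int64(374), 250), (np.int64(373), 258), (np.int64(372), 266), (np.int64(344), 274)]
(np.float64(1.6742768129803047), np.float64(5.583778132153543))
bar (np.float64(1.7248004231113465), np.float64(0.1768610064729224))
[437 167  14  13 135] (np.float64(2.1249546575543032), np.float64(6.534370933887076))
[344 221  28  10 158] (np.float64(1.7181838872364026), np.float64(3.95458084685315))
```

View pics/t8.png

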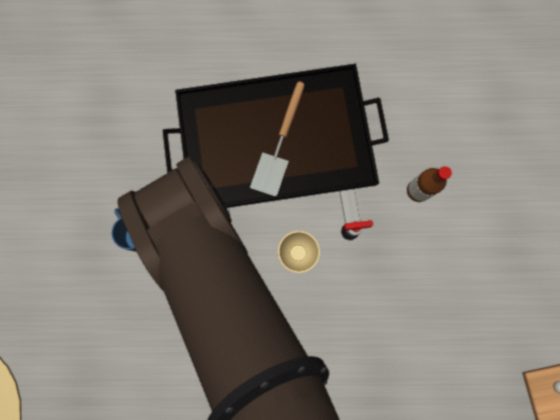

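```bash
python3 -c "
from h import *
P=manip.camera_params('wrist')
for z in (60,102):
  a=ray('wrist',(387.3,118),z,P);b=ray('wrist',(372,266),z,P);d=a-b;print(np.arctan2(d[1],d[0]))
"
```

```text
1.7150823872740055
1.7150823872740044
```

```bash
python3 -c "
from h import *
print(manip.job_done(),manip.get_obs()['clock'])"
```

```text
the job is handed in; nothing more can be done
the job is handed in; nothing more can be done
```

The raised foot was the left one. I turned its red handle about 0.76 rad clockwise, lowering the arm about 6 mm to follow it, then let go and backed off 12 cm. The job was handed in about 7.5 s into the run.

**Handle angle:** after release the bar points at 1.725 rad. The griddle's front edge is at 1.715 rad, so the joint is about 0.01 rad short of 0, inside the measuring error. The other foot's bar reads 1.718 rad, unchanged from 1.720 at the start.

**Foot contact:** I did not measure this directly. I inferred it from the handle angle.

**Forces:** the wrist force readings I took stayed below 8 N throughout.

**Other items:** the last top picture shows the sauce bottle still standing where it was.

**What went wrong on the way:**
- My first grip was too low. The fingers stopped at 21 mm, probably on the round collar under the bar, so I opened, rose 8 mm and gripped again at 13 mm.
- One automatic fit of the griddle edge gave 1.674 rad because of a stray point. I redid it from two points on the edge, which gave the 1.715 above.

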